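# Hold the label printer's roll guide open for a new roll

### The arm

A 6-joint arm with a two-finger parallel gripper is mounted at the origin on the work surface. World frame = base frame: x ahead of the robot, y to its left, z up, the work surface at z = 0. Lengths are in mm, angles in rad, forces in N, time in s.
With the tool pointing down it reaches from about 400 to 825 mm from the base axis. Payload 7 kg.
Tool frame: the origin (TCP) lies at the very end of the fingers, on their centre line; the grasp point (between the pads) lies 19 mm behind it; z points along the fingers, y is the direction in which the jaws open and shut (so a half turn about z gives the same grasp; the last joint's range is limited). The gripper opens to 88 mm and grips with 3 to 60 N. Pads are 19 mm wide; open, the fingers measure 130 mm over their backs; the gripper's body (78 mm by 193 mm) begins 47 mm behind the grasp point.
Start: joints at [-1.011, 0.359, 0.012, 0, -1.224, -0.288], TCP at [181.188, -650.205, 226.561] pointing down, gripper open.
Joint ranges: [-3.07, 3.07], [-1.43, 2.12], [-1.02, 1.25], [-3.03, 1.67], [-3.05, -0], [-3.03, 3.03]. Speed limits (rad/s): [2.39, 2.39, 3.01, 3.14, 3.14, 3.14].

### API

Orientations are given as a unit quaternion [x, y, z, w].
In Python, from plant import bot gives the robot as it stands. Calls block until the motion is done:
- bot.move_ptp(position, orientation): joint-space move of the TCP to a pose.
- bot.line_to(position, velocity=150, ori=None): straight line of the TCP; ori=None keeps the orientation; velocity is the mean speed in mm/s.
- bot.move_joints(angles): joint-space move.
- bot.move_gripper(opening, force=None): finger opening in mm; force is the grip in N (None keeps the last); returns when the fingers have stopped.
- bot.pause(seconds).
- bot.solve_ik(position, orientation): joint angles nearest the present ones, or None.
- bot.read_state(): the state.
- bot.camera(name): name is "side" or "top"; returns the picture (420x560x3 uint8, red, green, blue); there is no depth.
- bot.get_calibration(name): a dict with "fx", "fy", "cx", "cy" (pixels), "distortion" ([k1, k2, p1, p2, k3] as OpenCV has them; the pictures are not rectified), "view" (4x4, takes a point from world to camera coordinates). Camera axes: x right, y up, looking along -z (the intrinsics and any distortion apply to the point x, -y, -z); pixel columns grow to the right and rows downward; lengths in mm; the calibration is good to about 2 mm. A picture is of the moment at which its call begins. get_calibration takes no time and is no camera call.
A pose or a line that the arm cannot do raises bot.Unreachable and nothing moves.
- bot.close_job(): hands the job in, once; it reports no verdict.
The state is a dict: "t": time; "joint_pos": joint angles; "qvel": joint speeds; "tau": joint torques, N m; "tcp_pos": TCP position; "eef_rot": TCP orientation; "contact_force": force on the tool from outside, world axes, zero at the start; "moment": the same for the moment, N m; "width": finger opening in mm.
Only numpy, scipy, OpenCV 4.12 (cv2) and the standard library are available. Lean on these libraries where they do the work, as an engineer would, in place of code of your own. Each camera call takes 0.05 s, during which the arm holds its last target. There are 200 camera calls.

### The job

The label printer on the pantry counter stands with its cover open, ready for a new roll of jar labels. Swing the small lever above the print head all the way up so that the head lifts off its rubber roller, then take the spring-loaded roll guide by its upright tab and draw it outwards, away from the fixed guide, until its pointer stands at the long line of the width scale. Finish while holding the guide there against its spring, so that someone else can drop the roll in, with the lever still up and the jar, mug and label roll left where they stand.

Things in the scene. Friction and masses are not known exactly. Their poses are not given: they have to be found in the camera images.
- printer: white desktop label printer, fixed, 240 mm deep (x), 200 mm wide (y). Origin: centre of its underside, on the counter. Its x axis points from its front (tear bar, keys) to its back, y to the left seen from the front, z up. Roll bay walls 72 mm high, front housing 50 mm. The box-shaped clear cover is open, hinged at the back, from x = 74 to 253 mm, up to 207 mm high.
- print_head (a point): middle of the print head's upper face, 72 mm above the counter, at (-72, 0) mm in the printer. The head is a dark finned bar, 36 mm deep (x), 112 mm wide (y), between two cheeks 98 mm high (x -83 to -53, y about -80 and 80 mm). A steel shaft 8 mm thick runs across above it, 90 mm high, and carries the lever. Ahead of x = -95 mm the machine is at most 53 mm high.
- head_lever (a joint): angle of the small grey head lever. 0: down, level, pointing forward over the machine's front, head pressed on its roller. 1.25: all the way up at its stop (72 degrees, end up and back). It turns about the shaft, parallel to the printer's y, stays where it is left, and takes under 2 N at its end to move. Starts at 0 to 0.15.
- lever_pivot (a point): point on the shaft axis in the middle of the lever's hub; at (-70, -30, 90) mm in the printer's frame.
- lever_tip (a point): middle of the lever's thumb end, 44 mm from the pivot. The lever is a bar 12 mm wide (along the printer's y), 6 mm thick; its thumb end is 14 mm wide, 7 mm thick, 18 mm long and reaches 9 mm beyond this point. When down it is 90 mm above the counter, 24 mm in front of the head's front edge, free on both sides and beneath.
- roll_guide: grey sprung roll guide, the taller, left one; slides along the printer's y. Origin: in its finger tab, 126 mm above the counter; axes as the printer's. The tab is 26 mm wide (x), 10 mm thick (y), from 22 mm below to 14 mm above the origin. Can be drawn out (+y) 54 mm; the long line is at 46 mm. Its spring pulls back with 4 N at rest, 11 N at the line; let go, it snaps back.
- guide_hub (a point): centre of the round hub on the inner (-y) face of the sprung guide's arm, 40 mm below the guide's origin: 18 mm radius, standing out 6 mm from the arm, which is 34 mm wide and 8 mm thick there. Moves with the guide.
- fixed_guide (a point): top middle of the fixed roll guide, the shorter, right one: an upright 34 mm wide (x), 8 mm thick (y), 112 mm high, with the same hub on its +y face, at (30, -62) mm in the printer. At rest the sprung guide's arm stands 68 mm from it (clear space between them).
- guide_pointer (a point): pointed front end of the sprung guide's thin forward blade, close above the width scale; moves with the guide. 68 mm in front of and 65 mm below the guide's origin, at the same y.
- width_mark (a point): the long line of the width scale, at the pointer's x and height; axes as the printer's. The scale is on the plate between roll bay and head, 60 mm above the counter; this dark moulded line is 13.5 mm long (along the printer's x) and 2 mm wide, the others 6 mm long, 1 mm wide, 10 mm apart.
- label_roll: upright roll of blank paper labels, 100 mm across, 100 mm high, with a 25 mm hole; origin at the centre of its underside. Leave alone.
- mug: white mug, 80 mm across, 90 mm high, handle to its +y; origin at the centre of its underside. Leave alone.
- jar: amber glass jar, 68 mm across, 100 mm high; origin at the centre of its underside. Leave alone.

How it is judged:
By the outcome, as a careful person would: the job done as asked, in the order asked, and still so for the second after the job is handed in, while the arm keeps its last pose, push and grip.
It also fails if it takes over 53 s, if anything falls off the work surface, if the arm or the gripper's body presses on something with over 40 N, if the wrist force passes 120 N, or if a joint passes its speed limit or range.

## Working session

There is one attempt and no reset: what is moved stays moved. The work goes in short steps, each a Python script; the robot and the scene stay as the last script left them, time stands still between calls to the robot, and variables do not carry over. Pictures are saved under pics/ and viewed, about 8 in all and at most 12, crops included, and the job is handed in when it is done.

```bash
mkdir -p pics; ls; python3 - <<'E'
from plant import bot
import cv2
for n in("side","top"):
    cv2.imwrite(f"pics/{n}0.png",bot.camera(n)[:,:,::-1]); c=bot.get_calibration(n); print(n,c)
s=bot.read_state();print(s)
E
```

```text
pics
side {'fx': 459.373212583418, 'fy': 459.373212583418, 'cx': 274.19130913419633, 'cy': 210.56070115748489, 'distortion': array([-0.04605717,  0.        ,  0.        ,  0.        ,  0.        ]), 'view': array([[-7.13892142e-01, -7.00128999e-01, -1.33189539e-02,
         4.68618978e+02],
       [ 3.81712620e-01, -4.05021394e-01,  8.30814748e-01,
        -2.78649718e+02],
       [-5.87071959e-01,  5.88028107e-01,  5.56389665e-01,
        -6.21035012e+02],
       [ 0.00000000e+00,  0.00000000e+00,  0.00000000e+00,
         1.00000000e+00]])}
top {'fx': 507.0762890053399, 'fy': 507.0762890053399, 'cx': 283.02985703573535, 'cy': 208.26896551366974, 'distortion': array([-0.14715979,  0.        ,  0.        ,  0.        ,  0.        ]), 'view': array([[-2.99075979e-02, -9.99522777e-01,  7.73003881e-03,
         6.46624757e+01],
       [ 9.88167875e-01, -2.84021833e-02,  1.50723479e-01,
        -5.77200494e+02],
       [-1.50432000e-01,  1.21463532e-02,  9.88545740e-01,
        -1.10889931e+03],
       [ 0.00000000e+00,  0.00000000e+00,  0.00000000e+00,
         1.00000000e+00]])}
{'t': 0.1, 'joint_pos': array([-1.01090499e+00,  3.59370254e-01,  1.11474084e-02, -2.97630424e-04,
       -1.22409857e+00, -2.88086065e-01]), 'qvel': array([ 0.00020857, -0.00237693,  0.00330018,  0.00134852, -0.00054093,
        0.00019601]), 'tau': array([-2.10723141e-03, -5.84162521e+01,  2.93751222e+01,  7.01563329e+00,
        1.01491009e-02, -8.18327771e-05]), 'tcp_pos': array([ 181.06155921, -649.80938607,  225.6814392 ]), 'eef_rot': array([-1.35434433e-01,  9.90786008e-01,  7.52589944e-04, -1.86177913e-04]), 'contact_force': array([ 0.33057583, -0.22814702, -0.81723182]), 'moment': array([-0.01985037,  0.05032829, -0.03108981]), 'width': 87.55877396958013}
```

View pics/side0.png

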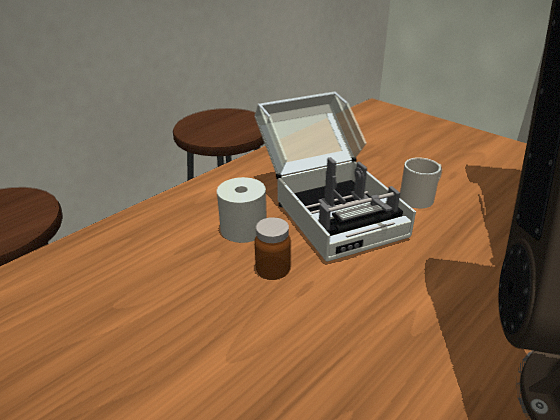

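View pics/top0.png

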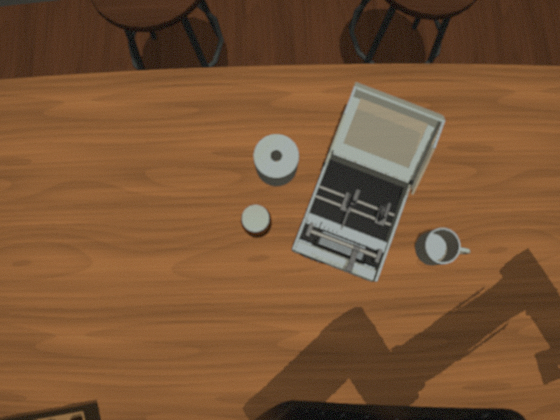

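The side view shows the printer at about (340,190), with the guides at (332,175) and (360,180). In the top view the printer's front edge runs from (294,248) to (376,279), with the roll at (276,157), the jar at (256,220) and the mug at (440,245). I'll enlarge both.

```bash
python3 - <<'E'
import cv2,numpy as np
a=cv2.imread("pics/top0.png")[150:290,285:425]; b=cv2.imread("pics/side0.png")[145:265,270:420]
a=cv2.convertScaleAbs(cv2.resize(a,(595,595),interpolation=cv2.INTER_CUBIC),alpha=1.6)
b=cv2.convertScaleAbs(cv2.resize(b,(750,600),interpolation=cv2.INTER_CUBIC),alpha=1.3)
cv2.imwrite("pics/topc.png",a);cv2.imwrite("pics/sidec.png",b)
E
```

```text
(no output)
```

View pics/topc.png

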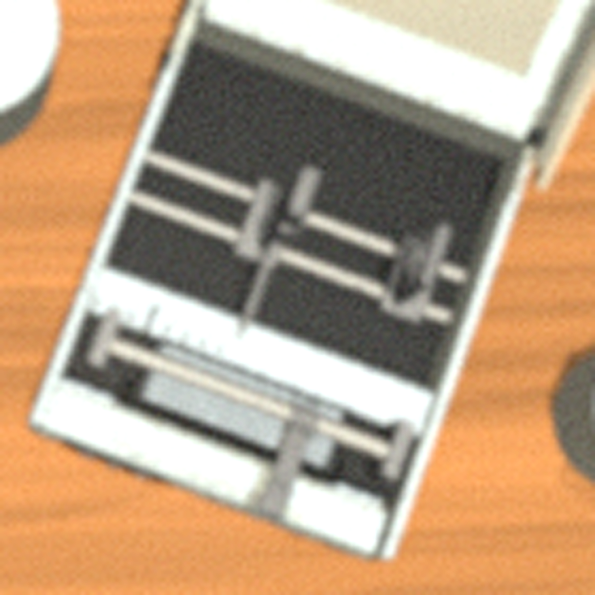

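View pics/sidec.png

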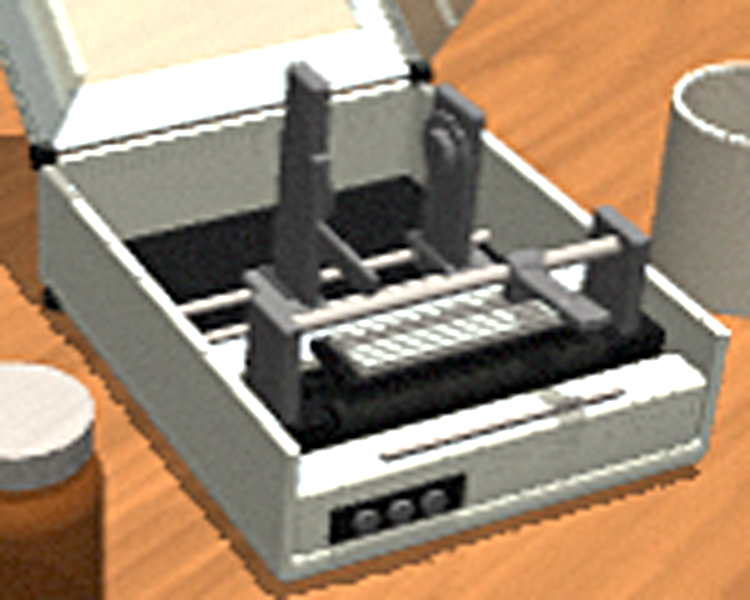

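The crops show these features:

| Feature | Top crop | Side crop |
|---|---|---|
| Tab top | (306,185) | (308,75) |
| Pointer | (243,328) | – |
| Long line | (148,315) | – |
| Lever end | about (270,500) | about (590,318) |
| Cheeks | (103,338), (398,450) | (272,293), (620,226) |

I'll cast rays onto planes at the known heights and do a rigid fit.

```bash
cat > h.py <<'E'
import numpy as np,cv2
from plant import bot
CAL={n:bot.get_calibration(n) for n in("side","top")}
def ray(n,px):
    c=CAL[n];K=np.array([[c["fx"],0,c["cx"]],[0,c["fy"],c["cy"]],[0,0,1]])
    x,y=cv2.undistortPoints(np.array([[px]],float),K,c["distortion"])[0,0]
    R,t=c["view"][:3,:3],c["view"][:3,3]
    d=R.T@np.array([x,-y,-1]);return -R.T@t,d/np.linalg.norm(d)
def plane(n,px,z):
    o,d=ray(n,px);return o+d*(z-o[2])/d[2]
def tri(pt,ps):
    A=np.zeros((3,3));b=np.zeros(3);rs=[ray("top",pt),ray("side",ps)]
    for o,d in rs:
        M=np.eye(3)-np.outer(d,d);A+=M;b+=M@o
    p=np.linalg.solve(A,b);return p,[round(np.linalg.norm((np.eye(3)-np.outer(d,d))@(p-o)),1) for o,d in rs]
def proj(n,p):
    c=CAL[n];q=c["view"]@np.append(p,1);K=np.array([[c["fx"],0,c["cx"]],[0,c["fy"],c["cy"]],[0,0,1]])
    return cv2.projectPoints(np.array([[q[0],-q[1],-q[2]]]),np.zeros(3),np.zeros(3),K,c["distortion"])[0].ravel()
T=lambda u,v:((u+.5)/4.25-.5+285,(v+.5)/4.25-.5+150)
S=lambda u,v:((u+.5)/5-.5+270,(v+.5)/5-.5+145)
E
python3 - <<'E'
from h import *
np.set_printoptions(precision=1,suppress=True)
obs=[("top",T(103,336),(-68,80,98)),("top",T(400,448),(-68,-80,98)),("top",T(438,236),(30,-62,112)),("top",T(150,158),(48,100,0)),
("side",S(272,293),(-68,80,98)),("side",S(620,226),(-68,-80,98)),("side",S(458,97),(30,-62,112)),("side",S(285,578),(-120,100,0)),("side",S(700,472),(-120,-100,0)),("top",T(148,315),None)]
obs=[o for o in obs if o[2] and o[2]!=(48,100,0)]
W=np.array([plane(n,p,m[2])[:2] for n,p,m in obs]);M=np.array([m[:2] for *_,m in obs],float)
def fit(W,M):
    a,b=W-W.mean(0),M-M.mean(0);H=(b[:,0]*a[:,1]-b[:,1]*a[:,0]).sum();yaw=np.arctan2(H,(a*b).sum())
    R=np.array([[np.cos(yaw),-np.sin(yaw)],[np.sin(yaw),np.cos(yaw)]]);return yaw,R,W.mean(0)-R@M.mean(0)
for sel in(slice(0,3),slice(3,7),slice(0,8)):
    yaw,R,t=fit(W[sel],M[sel]);print(yaw,t);print((W[sel]-t-M[sel]@R.T)@R)
for nm,z,pt,ps in(("tabtop",140,T(306,175),S(308,72)),("tip",90,T(276,488),S(590,318)),("fix",112,T(438,236),S(458,97))):
    p,e=tri(pt,ps);a=plane("top",pt,z);b=plane("side",ps,z)
    print(nm,p,e,a,b,"local",(p[:2]-t)@R,(a[:2]-t)@R,(b[:2]-t)@R)
for nm,p,z in(("ptr",T(243,328),61),("long",T(148,315),60)): print(nm,(plane("top",p,z)[:2]-t)@R)
print("mm check tick",[(plane("top",T(*q),60)[:2]-t)@R for q in((190,330),(210,337))])
E
```

```text
-0.374177864627129 [ 559.2 -106.1]
[[-0.9  0.7]
 [-3.9 -0.1]
 [ 4.8 -0.6]]
-0.43426129711323136 [ 561.9 -114.4]
[[ 3.6 -2.7]
 [-3.8  4.4]
 [-2.6  6.3]
 [ 2.8 -8. ]]
-0.41385249197983875 [ 561.3 -110.9]
[[-7.9  1.4]
 [-4.6  0.6]
 [ 3.5  4.4]
 [ 7.1 -4.3]
 [-3.3  2.9]
 [-1.8  2.8]
 [ 6.7 -8.6]
 [ 0.3  0.8]]
tabtop [ 595.6 -107.9  138.8] [np.float64(1.8), np.float64(1.8)] [ 596.8 -106.7  140. ] [ 592.7 -107.   140. ] local [30.2 16.5] [30.9 18.1] [27.2 16.2]
tip [442.8 -92.4  92.7] [np.float64(2.7), np.float64(2.7)] [445.3 -91.4  90. ] [442.5 -97.6  90. ] local [-116.   -30.7] [-114.1  -28.8] [-114.1  -35.6]
fix [ 567.3 -178.7  109.9] [np.float64(2.1), np.float64(2.1)] [ 568.7 -177.1  112. ] [ 563.3 -176.4  112. ] local [ 32.8 -59.7] [ 33.5 -57.6] [ 28.2 -59.2]
ptr [-39.7  14.2]
long [-51.9  63. ]
mm check tick [array([-51. ,  39.6]), array([-50.5,  28.5])]
```

```bash
python3 - <<'E'
from h import *
np.set_printoptions(precision=3,suppress=True)
def yaw(n,a,b,z,ax):
    d=plane(n,b,z)-plane(n,a,z);y=np.arctan2(d[1],d[0]);return y+np.pi/2 if ax=="y" else y
print("shaft top",yaw("top",T(115,347),T(383,449),90,"y"),"rails",yaw("top",T(150,158),T(465,274),45,"y"),yaw("top",T(130,197),T(450,315),45,"y"))
print("shaft side",yaw("side",S(300,320),S(615,245),90,"y"),"rails",yaw("side",S(180,310),S(490,235),45,"y"))
print("front bottom side",yaw("side",S(285,578),S(700,472),0,"y"))
print("wall",yaw("side",S(298,455),S(42,165),72,"-x")%np.pi)
# subpixel rails in top
g=cv2.imread("pics/top0.png");h=g.max(2).astype(float)
for (a,b,z) in((T(150,158),T(245,192),45),(T(330,222),T(385,243),45),(T(130,197),T(235,235),45),(T(115,347),T(380,447),90)):
    us=np.arange(int(a[0])+1,int(b[0]));vs=[]
    for u in us:
        v0=a[1]+(b[1]-a[1])*(u-a[0])/(b[0]-a[0]);r=np.arange(int(round(v0))-3,int(round(v0))+4);w=h[r,u];w=np.clip(w-np.median(w),0,None);vs.append((w*r).sum()/w.sum())
    P=np.polyfit(us,vs,1);print("fit",yaw("top",(us[0],np.polyval(P,us[0])),(us[-1],np.polyval(P,us[-1])),z,"y"))
for nm,a,b,m in(("chkL",T(103,336),S(272,293),(-68,80)),("chkR",T(400,448),S(620,226),(-68,-80)),("fix",T(438,236),S(458,97),(30,-62)),("tab",T(306,175),S(308,72),(30,14)),("tip",T(276,488),S(590,318),(-114,-30))):
    p,e=tri(a,b);print(nm,p,e[0])
    for y in(-.38,-.40):
        c,s=np.cos(y),np.sin(y);print("   origin",y,p[:2]-np.array([c*m[0]-s*m[1],s*m[0]+c*m[1]]))
print(plane("top",T(148,315),60),plane("top",T(243,328),61))
E
```

```text
shaft top -0.39623551873892904 rails -0.38584998399887804 -0.3861887508766517
shaft side -0.42052946589766327 rails -0.40608560722920384
front bottom side -0.44734268949056544
wall 2.750414846548033
fit -0.3991267442907698
fit -0.3957483807151321
fit -0.4006206534997996
fit -0.3974200817751925
chkL [524.452  -4.397 108.909] 1.4
   origin -0.38 [ 557.927 -103.913]
   origin -0.4 [ 555.93  -104.562]
chkR [ 464.046 -153.751   97.843] 1.3
   origin -0.38 [ 556.869 -104.681]
   origin -0.4 [ 557.832 -106.547]
fix [ 567.279 -178.699  109.898] 2.1
   origin -0.38 [ 562.416 -109.994]
   origin -0.4 [ 563.791 -109.911]
tab [ 595.59  -107.916  138.828] 1.8
   origin -0.38 [ 562.537 -109.79 ]
   origin -0.4 [ 562.506 -109.129]
tip [442.772 -92.373  92.737] 2.7
   origin -0.38 [ 559.768 -106.798]
   origin -0.4 [ 559.456 -109.135]
[539.088 -32.303  60.   ] [530.606 -81.946  61.   ]
```

The yaw is about -0.398 and the origin about (560.5, -108.5). The pointer check agrees within 1 mm. Next is the lever: grip its sides and follow the arc.

```bash
cat >> h.py <<'E'
YAW=-0.398;ORG=np.array([560.5,-108.5])
RP=np.array([[np.cos(YAW),-np.sin(YAW)],[np.sin(YAW),np.cos(YAW)]])
def w(x,y,z): return np.append(ORG+RP@[x,y],z)
def loc(p): return np.append((np.asarray(p)[:2]-ORG)@RP,p[2])
al=(YAW+np.pi)/2
Q=np.array([np.cos(al),np.sin(al),0,0])
def st(m=""):
    s=bot.read_state();print(m,"t%.2f"%s["t"],"loc",loc(s["tcp_pos"]).round(1),"F",np.append(RP.T@s["contact_force"][:2],s["contact_force"][2]).round(1),"w%.1f"%s["width"]);return s
E
python3 - <<'E'
from h import *
print(bot.solve_ik(w(-116,-30,180),Q),bot.solve_ik(w(22,60,107),Q))
bot.move_ptp(w(-116,-30,180),Q);bot.move_gripper(44);st()
bot.line_to(w(-116,-30,76),120);st("down")
cv2.imwrite("pics/a.png",np.vstack([cv2.resize(bot.camera(n)[c[0]:c[1],c[2]:c[3],::-1],(700,300),interpolation=cv2.INTER_CUBIC) for n,c in(("top",(200,290,270,480)),("side",(140,260,210,490)))]))
E
```

```text
[ 0.2355084   0.0218887  -0.52785094  0.         -1.02105669 -2.20430472] [ 0.2195709   0.34926186 -0.296608    0.         -0.92492647 -2.18836723]
 t3.21 loc [-116.  -30.  180.] F [ 0.3 -0.2  1.1] w44.2
down t4.22 loc [-115.6  -29.7   76.5] F [0.4 0.3 0.8] w44.0
```

View pics/a.png

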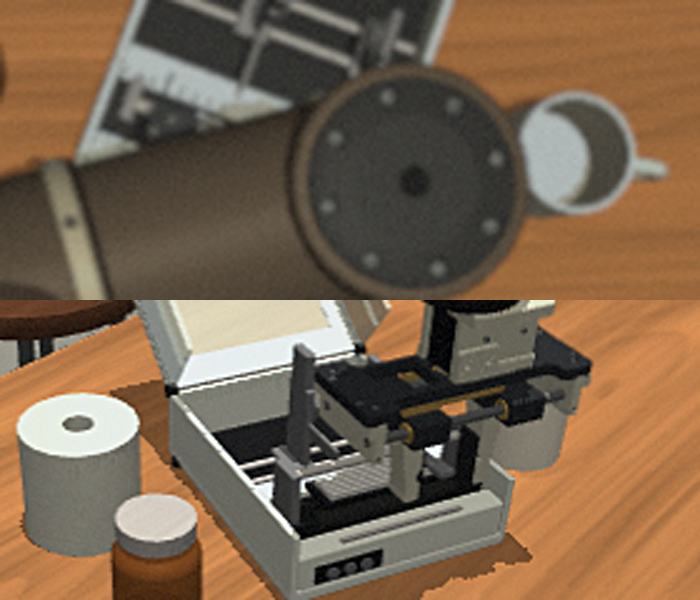

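The lever end, at about (440,460) in the side half, sits between the two fingers. I'll close gently and follow the arc.

```bash
python3 - <<'E'
from h import *
bot.move_gripper(8,8);s=st("closed")
if 9<s["width"]<17:
    y=loc(s["tcp_pos"])[1]
    for th in np.linspace(0.15,1.3,8):
        r=45; bot.line_to(w(-70-r*np.cos(th),y,90+r*np.sin(th)-16),60)
        st("%.2f"%th)
    bot.move_gripper(44);st("open")
    bot.line_to(w(-86,y,220),150);st()
    bot.move_ptp(w(-60,60,260),Q)
    cv2.imwrite("pics/b.png",np.vstack([cv2.resize(bot.camera(n)[c[0]:c[1],c[2]:c[3],::-1],(600,300),interpolation=cv2.INTER_CUBIC) for n,c in(("top",(180,270,270,450)),("side",(145,240,250,440)))]))
    st()
E
```

```text
closed t4.92 loc [-116.  -30.   76.] F [0.2 0.7 1. ] w13.8
0.15 t5.17 loc [-114.9  -30.1   80.8] F [-4.   2.1  1.2] w13.7
0.31 t5.45 loc [-112.7  -30.    88.4] F [-3.1  0.7  2.3] w13.9
0.48 t5.72 loc [-109.6  -30.    95.2] F [-2.   1.8  2.8] w14.3
0.64 t6.00 loc [-105.6  -30.   101.4] F [-1.7  0.8  3. ] w13.9
0.81 t6.28 loc [-100.7  -30.   106.9] F [-2.1  0.8  4. ] w14.1
0.97 t6.55 loc [-95.  -30.  111.5] F [-2.9 -0.6  3.3] w13.9
1.14 t6.83 loc [-88.6 -30.  115. ] F [-0.5 -0.5  3.2] w14.0
1.30 t7.10 loc [-82.3 -30.  117.2] F [-3.7  1.2  2.4] w14.1
open t7.83 loc [-82.  -30.  117.4] F [-0.6  0.3 -0.5] w43.8
 t8.66 loc [-86.6 -30.2 219.1] F [-0.6  1.4  0.5] w43.8
 t9.25 loc [-60.7  59.3 258.7] F [-0.1  0.2  0.1] w44.1
```

View pics/b.png

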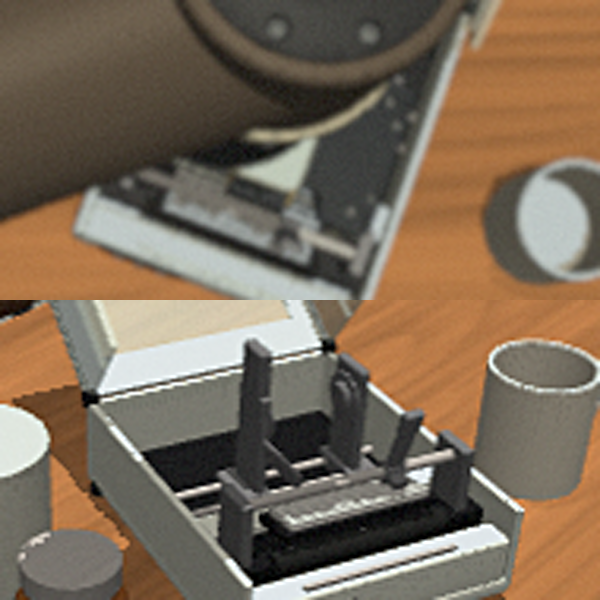

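The side half shows the lever standing up and leaning back at about (405,445). To be sure it's at its stop, I'll nudge it from the front with closed fingers until the force rises.

```bash
python3 - <<'E'
from h import *
bot.move_gripper(0,10)
bot.move_ptp(w(-135,-30,160),Q);bot.line_to(w(-135,-30,122),150);bot.pause(.1);f0=st("pre")["contact_force"][:2]
x=-108;bot.line_to(w(x,-30,122),80)
while x<-84:
    x+=1.5;bot.line_to(w(x,-30,122),20);bot.pause(.05);s=bot.read_state();f=(RP.T@(s["contact_force"][:2]-f0))[0];print(x,round(f,1))
    if f<-6:break
st();bot.line_to(w(-125,-30,122),100);bot.line_to(w(-125,-30,200),150)
bot.move_gripper(44);bot.move_ptp(w(-60,60,260),Q);st()
cv2.imwrite("pics/side1.png",bot.camera("side")[:,:,::-1])
E
```

```text
pre t11.30 loc [-134.   -29.3  123.1] F [-0.4 -0.  -0. ] w0.4
-106.5 0.2
-105.0 0.7
-103.5 -2.4
-102.0 -7.6
 t12.99 loc [-103.4  -30.3  121.6] F [-8.   2.3  3.9] w1.0
 t15.51 loc [-60.   60.4 259.6] F [-0.7  0.2 -0.6] w44.2
```

A stiff contact after about 1.5 mm means the lever is at its stop. Next is the guide.

```bash
python3 - <<'E'
from h import *
bot.move_gripper(50)
bot.move_ptp(w(-20,14,190),Q);bot.line_to(w(23,14,185),120);st()
bot.line_to(w(23,14,110),100);s=st("down")
bot.move_gripper(4,30);s=st("grip")
cv2.imwrite("pics/c.png",np.vstack([cv2.resize(bot.camera(n)[c[0]:c[1],c[2]:c[3],::-1],(600,300),interpolation=cv2.INTER_CUBIC) for n,c in(("top",(180,270,270,450)),("side",(125,235,240,460)))]))
E
```

```text
t16.92 loc [ 22.8  14.3 185.3] F [-0.3 -0.1 -0.2] w50.1
down t17.82 loc [ 23.4  14.2 110.7] F [-0.6  0.2  1.1] w49.9
grip t18.54 loc [ 23.  14. 110.] F [ 0.3 -0.5  0.9] w9.8
```

View pics/c.png

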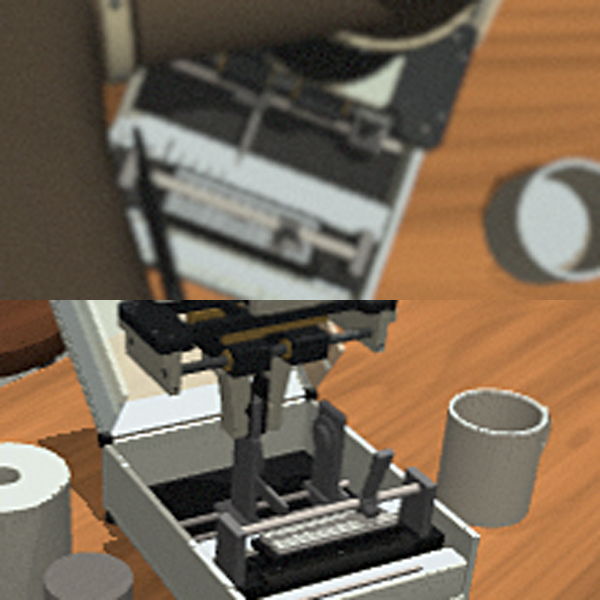

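The tab is gripped (width 9.8 mm against 10 mm), and the pointer and scale are visible at about (242,160) and (168,145). I'll draw out 46 mm in stages and watch the spring force.

```bash
python3 - <<'E'
from h import *
for y in(30,46,60):
    bot.line_to(w(23,y,110),50);bot.pause(.2);st()
img=bot.camera("top")[:,:,::-1];cv2.imwrite("pics/top2.png",img)
p=[proj("top",w(-38,60,60)),proj("top",w(-38,14,60))];print(p)
u,v=np.round(p[0]).astype(int)
print(u,v);a=cv2.resize(img[v-30:v+30,u-40:u+40],(800,600),interpolation=cv2.INTER_CUBIC)
cv2.imwrite("pics/d.png",cv2.convertScaleAbs(a,alpha=1.5))
cv2.imwrite("pics/side2.png",bot.camera("side")[:,:,::-1])
E
```

```text
t19.31 loc [ 23.   28.9 110. ] F [ 1.1 -5.6  1.4] w9.7
 t19.98 loc [ 22.9  44.3 110. ] F [ 2.  -8.7  1.9] w9.7
 t20.61 loc [ 23.   57.7 110. ] F [ 2.  -9.6  2.5] w9.5
[array([322.01494223, 219.37628854]), array([341.25282955, 226.73081635])]
322 219
```

View pics/d.png

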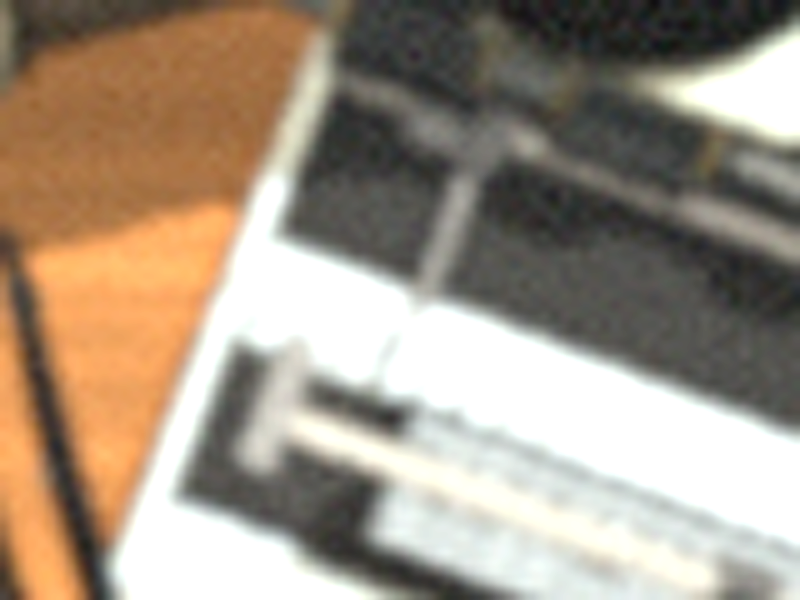

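The arm sags about 2.3 mm under the spring, so the TCP stands at 57.7. The dark line at about (387,360) is 1 px (about 2 mm) left of the blade's extension, which agrees. I'll correct by that amount.

```bash
python3 - <<'E'
from h import *
y=62.4;bot.line_to(w(23,y,110),20);bot.pause(.4);s=st()
for _ in range(2):
    y+=60-loc(s["tcp_pos"])[1];bot.line_to(w(23,y,110),20);bot.pause(.4);s=st("cmd %.1f"%y)
ims=[bot.camera("top").astype(np.float32) for _ in range(8)]
img=np.mean(ims,0)[:,:,::-1];cv2.imwrite("pics/top3.png",img)
a=cv2.resize(img[200:240,300:350],(750,600),interpolation=cv2.INTER_CUBIC)
a=np.clip((a-20)*.95,0,255).astype(np.uint8)
cv2.imwrite("pics/e.png",a);cv2.imwrite("pics/side3.png",bot.camera("side")[:,:,::-1])
E
```

```text
t21.38 loc [ 22.9  60.  110. ] F [  2.3 -10.6   1.6] w9.6
cmd 62.4 t22.02 loc [ 23.  60. 110.] F [  2.4 -10.3   2. ] w9.1
cmd 62.4 t22.68 loc [ 23.  60. 110.] F [  2.7 -11.2   1.8] w9.7[ WARN:0@8.436] global loadsave.cpp:1063 imwrite_ Unsupported depth image for selected encoder is fallbacked to CV_8U.
```

View pics/e.png

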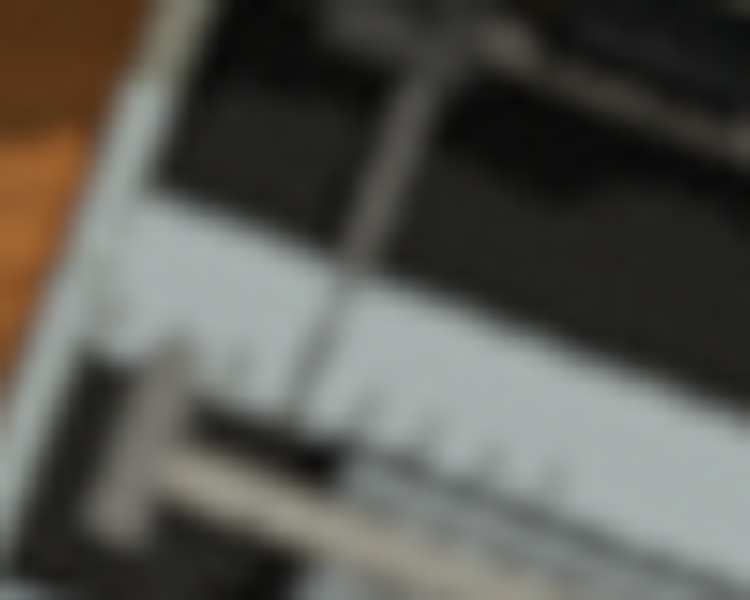

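The pointer blade runs into the long line at about (335,300)–(295,400). I'll check the remaining offset numerically in local coordinates.

```bash
python3 - <<'E'
from h import *
g=cv2.imread("pics/top3.png").mean(2).astype(np.float32)
ys=np.arange(48,73,.5)
for x in range(-56,-4,3):
    P=np.array([proj("top",w(x,y,60.5)) for y in ys],np.float32)
    v=cv2.remap(g,P[:,0][None],P[:,1][None],cv2.INTER_CUBIC)[0]
    base=np.median(v);d=(base-v) if x<-26 else (v-base);m=abs(ys-60)<7;d=np.clip(d-0.35*d[m].max(),0,None)*m
    print(x,"base %.0f peak %.0f y %.2f"%(base,np.abs(v-base)[m].max(),(d*ys).sum()/d.sum()))
E
```

```text
-56 base 165 peak 21 y 60.19
-53 base 181 peak 21 y 60.37
-50 base 190 peak 32 y 60.39
-47 base 198 peak 41 y 60.06
-44 base 201 peak 38 y 59.87
-41 base 201 peak 28 y 59.77
-38 base 201 peak 33 y 59.57
-35 base 167 peak 20 y 59.45
-32 base 96 peak 17 y 61.03
-29 base 56 peak 50 y 65.83
-26 base 57 peak 51 y 59.30
-23 base 57 peak 54 y 59.23
-20 base 57 peak 51 y 59.39
-17 base 57 peak 49 y 59.26
-14 base 56 peak 49 y 59.16
-11 base 46 peak 57 y 59.41
-8 base 36 peak 65 y 59.51
-5 base 38 peak 59 y 59.38
```

```bash
python3 - <<'E'
from h import *
def meas(f,xs,y0,sgn):
    g=cv2.imread(f).mean(2).astype(np.float32);ys=np.arange(y0-8,y0+8,.5);r=[]
    for x in xs:
        P=np.array([proj("top",w(x,y,60.5)) for y in ys],np.float32)
        v=cv2.remap(g,P[:,0][None],P[:,1][None],cv2.INTER_CUBIC)[0];d=sgn*(v-np.median(v));d=np.clip(d-.35*d.max(),0,None);r.append((d*ys).sum()/d.sum())
    return np.mean(r).round(2),np.std(r).round(2)
xb=np.arange(-26,-14,1.)
print("blade rest",meas("pics/top0.png",xb,14,1),"now",meas("pics/top3.png",xb,60,1))
xl=np.arange(-52,-39,1.)
print("long line before",meas("pics/top0.png",xl,60,-1),"now",meas("pics/top3.png",xl,60,-1))
E
```

```text
blade rest (np.float64(12.75), np.float64(0.11)) now (np.float64(59.31), np.float64(0.09))
long line before (np.float64(59.91), np.float64(0.47)) now (np.float64(60.05), np.float64(0.25))
```

Travel comes to 46.0 mm by the TCP and 46.6 mm by the image. The pointer is within about 0.7 mm of the line, which is inside its 2 mm width. Last, I'll look at the lever and the bystanders.

```bash
python3 - <<'E'
import cv2,numpy as np
a,b=cv2.imread("pics/side0.png"),cv2.imread("pics/side3.png")
t0,t3=cv2.imread("pics/top0.png"),cv2.imread("pics/top3.png")
for n,A,B,(r0,r1,c0,c1) in(("roll",a,b,(175,243,215,268)),("jar",a,b,(215,280,253,293)),("mug",a,b,(155,210,400,443)),("mug top",t0,t3,(225,270,412,472))):
    f=lambda q:cv2.GaussianBlur(cv2.Canny(q[r0:r1,c0:c1],60,150).astype(np.float32),(0,0),1)
    print(n,cv2.phaseCorrelate(f(A),f(B)))
cv2.imwrite("pics/f.png",cv2.resize(b[120:285,205:450],(735,495),interpolation=cv2.INTER_CUBIC))
E
```

```text
roll ((-0.12659671957272778, -0.02346726540158528), 0.8408126080477679)
jar ((0.18061653771893305, -0.1851500555809693), 0.9326700531774097)
mug ((0.5864236840242931, 0.05172520596805441), 0.9914119985368517)
mug top ((0.03346788133176304, 0.4778830922750146), 1.0340331645365115)
```

View pics/f.png

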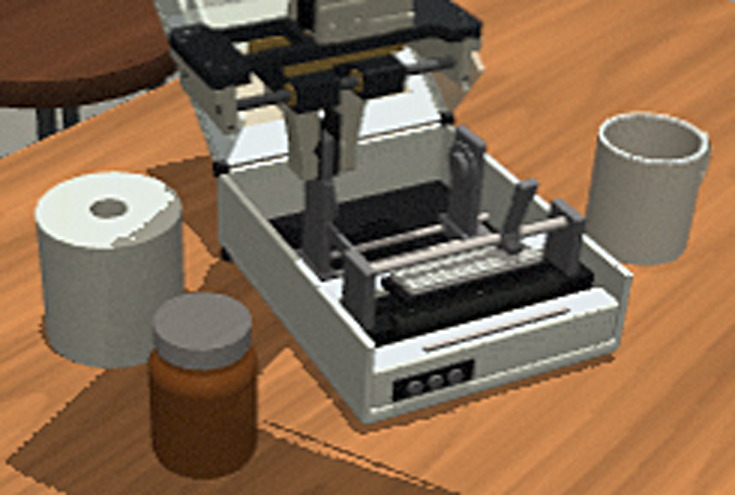

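The lever is still up at about (520,215), the guide is held out, and the roll, jar and mug are in place, with any shift at or below 0.6 px. Handing in.

```bash
python3 - <<'E'
from h import *
st();bot.close_job()
E
```

```text
t23.12 loc [ 23.  60. 110.] F [  2.6 -10.1   1.7] w10.1
the job is handed in; nothing more can be done
```

The job is handed in at 23.1 s: the lever is up at its stop and the arm is holding the roll guide at the long line against its spring.

- **Lever:** I gripped its end and swung it up. A push from the front then met stiff resistance within about 1.5 mm, and the last picture shows it still up.
- **Guide:** I gripped the tab and drew it out after the lever. I added 2.3 mm because the arm gave that much under the spring. It holds against about 10 N, close to the 11 N expected at the line.
- **Pointer, where the checks differ slightly:** arm travel gives 46.0 mm and image travel 46.6 mm. Compared directly, the blade reads about 0.7 mm short of the line, possibly from viewing angle. I left it there.
- **Jar, mug and roll:** jar and roll agree with the first pictures to about 0.3 px. The mug reads about 0.5 px (roughly 1 mm) off in each view, which I put down to changed shadows, as the arm stayed well above it.

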